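# Put the adapter plate away in the push-to-open drawer of the block heater

### The arm

A 6-joint arm with a two-finger parallel gripper is mounted at the origin on the work surface; the furniture and walls round the work are solid. World frame = base frame: x ahead of the robot, y to its left, z up, the work surface at z = 0. Lengths are in m, angles in degrees, forces in N, time in s.
With the tool pointing down it reaches from about 0.4 to 0.825 m from the base axis. Payload 7 kg.
Tool frame: the origin (TCP) lies at the very end of the fingers, on their centre line; the grasp point (between the pads) lies 19 mm behind it (r.hold_point_z is the distance from the TCP to the grasp point, in m); z points along the fingers, y is the direction in which the jaws open and shut (so a half turn about z gives the same grasp; the last joint's range is limited). The gripper opens to 88 mm and grips with 3 to 60 N. Pads are 19 mm wide; open, the fingers measure 130 mm over their backs; the gripper's body (78 mm by 193 mm) begins 47 mm behind the grasp point.
Start: joints at [89.674, 20.546, 0.682, 0, -70.136, -16.507], TCP at [0.195, 0.646, 0.227] pointing down, gripper open.
Joint ranges: [-176.03, 176.03], [-82.01, 121.73], [-58.28, 71.71], [-173.87, 95.51], [-174.79, -0.11], [-173.66, 173.66]. Speed limits (degrees/s): [136.94, 136.94, 172.46, 180, 180, 180].

### API

Orientations are given as [roll, pitch, yaw] about the fixed x, y, z axes, in that order (R = Rz(yaw) Ry(pitch) Rx(roll)).
In Python, from plant import r gives the robot as it stands. The module is installed in compiled form; this text tells all that it offers.
- The arm moves only by the shell command python3 -m inch 'ROWS' [FORCE]. ROWS is text: rows parted by semicolons, each of 7 numbers parted by spaces: the shift along the tool's x, y, z in m, then the turn, a rotation vector about the tool's x, y, z in rad, then the opening, from 0 (shut) to 1 (fully open). In form: tx ty tz ax ay az jaw; .... A call has 1 to 20 rows; each row shifts and turns the commanded pose from where the row before left it, along the tool's axes as they then stand; what a row does not reach is not made up. A row lasts 1/12 s, in which the tool goes at most 41.7 mm and 7.16 degrees, less where a joint would pass 70% of its speed; a pose out of reach is approached as far as the arm can. A call with a gripper value outside its range is refused whole. The fingers move at their own pace and stop on an object; FORCE is the grip in N (left out, the last holds). Time passes only in rows, so rows that do not move let the fingers close. It gives the time, the measured TCP pose, the force and the opening at its end, in the units of the state.
- r.get_state(): the state, without advancing time (a new reading comes with each control period).
- r.capture(name): name is "scene" or "top" or "wrist"; returns the picture (420x560x3 uint8, red, green, blue); there is no depth.
- r.camera_params(name): a dict with "vfov" (degrees; the focal length in pixels is half the picture's height over the tangent of half this angle, whatever the lens; pixels are square), "cx", "cy" (the principal point, pixels), "R" (3x3) and "t" (3): a world point X has camera coordinates R X + t. Camera axes: x right, y down, z forward; pixel columns grow to the right and rows downward; lengths in m; the calibration is good to about 2 mm. A picture is of the moment at which its call begins: read the wrist's pose just before it. camera_params takes no time and is no camera call; for the wrist camera it gives the pose at the moment of the call.
- r.close_job(): hands the job in, once; it reports no verdict.
Trained networks look in the newest picture that a camera, given by its name, has taken for a name from the list of things; names that differ only in an ending like _2 or _b are one class to them, and where a whole thing is asked for, a point or a joint stands for the part that bears it (a point fixed in the world has none). Each returns a list of dicts, best first, with "p" (0 to 1); they miss things now and then, are a little off and sometimes report something else, mostly with a low value. They report only what shows in the picture. A call takes as long as a camera call. They do not tell look-alikes from the thing itself.
- r.recognise(target, camera): "xy" ([column, row] in pixels, amid what is visible of it).
The state is a dict: "time_s": time; "joints": joint angles; "qd": joint speeds; "joint_torque": joint torques, N m; "tcp_pos": TCP position; "eef_rot": TCP orientation; "contact_force": force on the tool from outside, world axes, zero at the start; "moment": the same for the moment, N m; "gripper_width": finger opening in m.
Only numpy, scipy, OpenCV 4.12 (cv2) and the standard library are available. Lean on these libraries where they do the work, as an engineer would, in place of code of your own. Each camera call takes 0.05 s, during which the arm holds its last target.

### The job

Put the loose tube adapter plate away in the accessory drawer hidden behind the plain front of the block heater's plinth: push the front in and let go so that the drawer springs out, pull it open, feel for the drawer's upright peg with the plate until its round locating hole drops over it, and let go of the plate lying flat on the drawer floor. Then push the drawer home until its latch holds it flush. Do not force the heater, and leave the three bottles standing where they are.

Things in the scene. Friction and masses are not known exactly. Their poses are not given: they have to be found in the camera images.
- station: Block heater, white plastic, fixed, 150 deep (x) x 160 wide (y) x 88 mm high, metal block with wells on top. Origin: centre of its underside, on the bench. Its x axis points from front to back: the front face (x = -75 mm) holds the drawer in its lower half; the solid hood over it (50 to 84 mm above the bench) is set back 12 mm.
- drawer_front (a point): Centre of the outer face of the drawer front, 29 mm above the bench, moving with the drawer. The front is 130 wide (y), 12 thick (x), 9 to 49 mm above the bench, plain, no handle, flush with the plinth on both sides when shut. Axes parallel to the heater's; the drawer slides out along the heater's -x.
- drawer_in (a point): Centre of the floor of the drawer's compartment, 14 mm above the bench, 46 mm behind drawer_front; axes as the heater's. Compartment 68 (x) x 120 (y) mm, walls 20 to 22 mm high. In it one steel peg, diameter 9, 10 mm high, bevelled top, at x = +17.5 mm; clamped in a cross track anywhere from y = -12 to +12 mm (not measured: see or feel it); holds against 20 N.
- drawer (a joint): Drawer slide, m: 0 to 0.001 shut and latched, 0.085 fully out (rubber stop from 0.083). Push-push latch: press the front in 5 mm or more (3 to 4 N; a rubber stop from 6 mm adds 5 N a mm) and let go: a spring drives it out about 40 mm; from there it slides with 1 N and stays. To shut: push it 5 mm or more past flush (spring 1 to 3 N, then the stop) and let go: it settles flush and holds.
- plate_grip (a point): Middle of the grip bar (26 long in x, 10 thick in y, top 25 mm over the underside) of the loose aluminium plate, 60 (x) x 80 (y) x 6 mm, 0.14 kg. Point: 15 mm above the plate's underside, 4 mm to -x of its centre. The through hole, diameter 13, is 21.5 mm from it along +x; the wells are too small for the peg. Stowed: x axes alike (hole towards the heater's back), point at x = -4, z = +15 mm from drawer_in.
- bottle_a: Bystander: white round screw-cap bottle, diameter 39, 89 mm high, standing. Origin: centre of its underside.
- bottle_b: Bystander: a second white round screw-cap bottle, diameter 41, 87 mm high, standing. Origin: centre of its underside.
- dropper: Bystander: small dropper bottle, diameter 27, 60 mm high, standing. Origin: centre of its underside.
Mind the look-alikes: they are no part of the job. Of the things shaped like the part that bears plate_grip, the aluminium one is meant.

How it is judged (in metres and radians):
On the way, in this order (a step that is already met when the one before it is completed fails the run):
1. the drawer has sprung out of its latch (value of joint drawer above 0.025 m), for 0.1 s.
2. with the drawer open, the plate lies flat on the drawer floor over the peg and is let go (x of plate_grip in the frame of drawer_in between -0.012 and 0.004 m and y of plate_grip in the frame of drawer_in between -0.02 and 0.02 m and z of plate_grip in the frame of drawer_in between 0.0115 and 0.0185 m and angle between plate_grip's own z axis and vertical below 0.06 rad and value of joint drawer above 0.05 m and contact force between the fingers and plate below 0.3 N), for 0.2 s.
At the end, for the whole second after the job is handed in: The drawer is shut and held by its latch, flush within 3 mm, with the plate at rest inside it, flat on the compartment floor (within 0.06 rad and 3.5 mm of its seated height, 8 mm along and 20 mm across the drawer), which it can be only with the peg through its hole (x of plate_grip in the frame of drawer_in between -0.012 and 0.004 m and y of plate_grip in the frame of drawer_in between -0.02 and 0.02 m and z of plate_grip in the frame of drawer_in between 0.0115 and 0.0185 m and angle between plate_grip's own z axis and vertical below 0.06 rad and value of joint drawer between -0.003 and 0.003 m and linear speed of plate below 0.02 m/s); the robot touches nothing.
It fails at once if the heater or its drawer is forced (over 60 N from the fingers) (contact force between the fingers and station above 60 N).
It fails at once if a bystander (bottle_a) is moved more than 25 mm or tipped (distance of bottle_a from where it was at the start of the episode above 0.025 m or angle between bottle_a's own z axis and vertical above 0.3 rad).
It fails at once if a bystander (bottle_b) is moved more than 25 mm or tipped (distance of bottle_b from where it was at the start of the episode above 0.025 m or angle between bottle_b's own z axis and vertical above 0.3 rad).
It fails at once if a bystander (dropper) is moved more than 25 mm or tipped (distance of dropper from where it was at the start of the episode above 0.025 m or angle between dropper's own z axis and vertical above 0.3 rad).
It also fails if it takes over 67 s, if anything falls off the work surface, if the arm or the gripper's body presses on something with over 40 N, if the wrist force passes 120 N, or if a joint passes its speed limit or range.

## Working session

There is one attempt and no reset: what is moved stays moved. The work goes in short steps, Python scripts to look and compute and a shell command to move; the robot and the scene stay as the last step left them, time stands still between calls to the robot, and variables do not carry over. Pictures are saved under pics/ and viewed, and the job is handed in when it is done.

```bash
mkdir -p pics; cat > h.py <<'E'
from plant import r
import numpy as np, cv2
def snap(n,f):
    im=r.capture(n); cv2.imwrite('pics/'+f+'.png',im[:,:,::-1]); return im
def params(n):
    p=r.camera_params(n); f=210/np.tan(np.radians(p['vfov'])/2)
    return f,p['cx'],p['cy'],np.array(p['R']),np.array(p['t'])
def at_z(n,uv,z,P=None):
    f,cx,cy,R,t=P or params(n)
    d=R.T@np.array([(uv[0]-cx)/f,(uv[1]-cy)/f,1]); c=-R.T@t
    return c+d*(z-c[2])/d[2]
def proj(n,X,P=None):
    f,cx,cy,R,t=P or params(n)
    c=R@np.array(X)+t; return np.array([f*c[0]/c[2]+cx,f*c[1]/c[2]+cy])
E
python3 - <<'E'
from h import *
for n in ['scene','top','wrist']:
    snap(n,n+'0')
    for t in ['station','drawer_front','plate_grip','bottle_a','dropper']:
        print(n,t,[(np.round(d['xy']).tolist(),round(d['p'],2)) for d in r.recognise(t,n)][:5])
s=r.get_state();print(s)
for n in ['scene','top','wrist']: print(n, params(n)[0], -params(n)[3].T@params(n)[4])
E
```

```text
scene station [([272.0, 187.0], 0.94), ([371.0, 178.0], 0.75)]
scene drawer_front [([270.0, 201.0], 0.61), ([175.0, 214.0], 0.46)]
scene plate_grip [([207.0, 270.0], 0.79), ([313.0, 266.0], 0.77)]
scene bottle_a [([372.0, 178.0], 0.8), ([356.0, 168.0], 0.76)]
scene dropper [([176.0, 209.0], 0.8)]
top station [([300.0, 167.0], 0.66)]
top drawer_front [([272.0, 192.0], 0.83)]
top plate_grip [([233.0, 279.0], 0.96), ([172.0, 217.0], 0.65)]
top bottle_a [([407.0, 206.0], 0.88), ([389.0, 241.0], 0.79)]
top dropper [([198.0, 139.0], 0.61)]
wrist station []
wrist drawer_front []
wrist plate_grip []
wrist bottle_a []
wrist dropper []
{'time_s': 0.9, 'joints': array([ 8.96739098e+01,  2.05455143e+01,  6.80744782e-01,  4.22078207e-04,
       -7.01344846e+01, -1.65056538e+01]), 'qd': array([ 0.07267827, -0.02897327, -0.01412203, -0.00559868, -0.00148218,
        0.02182944]), 'joint_torque': array([ 9.68578024e-04, -5.82350206e+01,  2.93299305e+01,  7.00252354e+00,
        1.25772710e-02, -1.49944117e-05]), 'tcp_pos': array([0.19548266, 0.64605016, 0.22656289]), 'eef_rot': array([-1.79999172e+02, -1.68688049e-04, -1.68316006e+01]), 'contact_force': array([ 1.004798  , -0.32757471, -0.09922968]), 'moment': array([-0.03197007, -0.01086199,  0.02941911]), 'gripper_width': 0.0874200483649293}
scene 411.5000878510028 [-0.03367588  0.32604513  0.46394918]
top 431.4570503102044 [ 0.38867949 -0.23205323  0.93528881]
wrist 355.1576213179877 [0.2762753  0.62218154 0.38432977]
```

View pics/scene0.png

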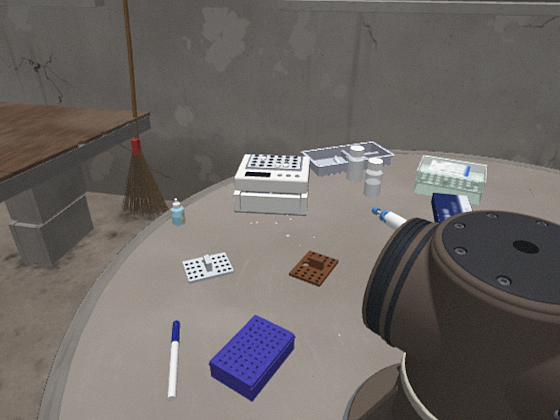

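View pics/top0.png

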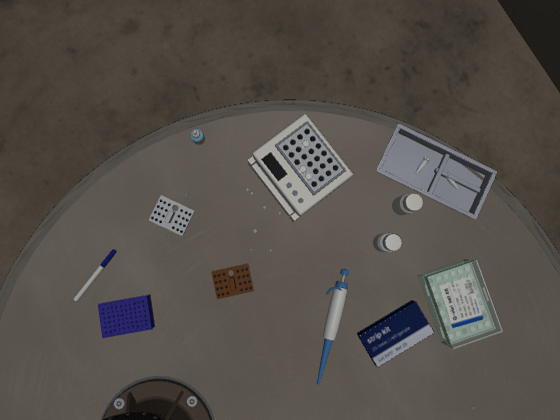

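```bash
python3 - <<'E'
from h import *
a=cv2.imread('pics/top0.png'); b=cv2.imread('pics/scene0.png')
c1=cv2.resize(a[185:245,140:210],(400,343),interpolation=cv2.INTER_CUBIC); c2=cv2.resize(a[105:225,240:360],(400,400),interpolation=cv2.INTER_CUBIC)
c3=cv2.resize(b[245:290,175:240],(400,277),interpolation=cv2.INTER_CUBIC);c4=cv2.resize(b[145:220,225:320],(400,316),interpolation=cv2.INTER_CUBIC)
o=np.zeros((720,800,3),np.uint8); o[:343,:400]=c1;o[:400,400:]=c2;o[400:677,:400]=c3;o[400:716,400:]=c4
cv2.imwrite('pics/crop0.png',cv2.resize(o,(666,600)))
for k in 'plate':pass
print('plate grip',at_z('top',(173,214),.02),'hole?'); print('base',proj('top',[0,0,0]))
for uv in [(250,160),(297,219),(352,174),(305,115)]: print(uv,at_z('top',uv,.088).round(3))
for n,uv,z in [('a',(411,204),.089),('b',(391,242),.087),('dr',(197,133),.06)]: print(n,at_z('top',uv,z).round(3))
E
```

```text
plate grip [ 0.45819967 -0.03885993  0.02      ] hole?
base [156.48131821 436.28556723]
(250, 160) [ 0.558 -0.206  0.088]
(297, 219) [ 0.438 -0.296  0.088]
(352, 174) [ 0.526 -0.408  0.088]
(305, 115) [ 0.647 -0.318  0.088]
a [ 0.463 -0.523  0.089]
b [ 0.389 -0.481  0.087]
dr [ 0.621 -0.097  0.06 ]
```

View pics/crop0.png

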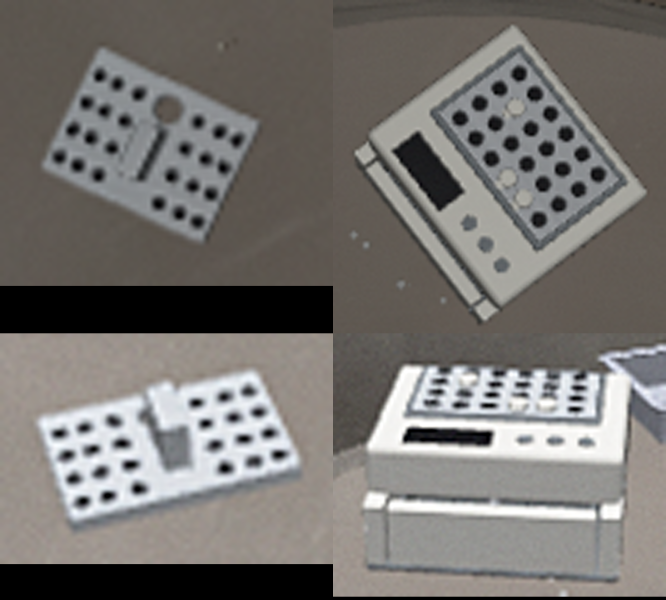

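```bash
cat > fit.py <<'E'
from h import *
from scipy.optimize import least_squares
PT,PS=params('top'),params('scene')
obs=[('T',(-63,80,84),(253.3,153.6)),('T',(75,80,84),(305.6,114.7)),('T',(75,-80,84),(352.4,173.5)),('T',(-63,-80,84),(298,214.9)),
('T',(-75,80,49),(249,159)),('T',(-75,-80,49),(294.8,221)),
('S',(-63,80,84),(235.5,179.2)),('S',(-63,-80,84),(309,182.9)),('S',(-75,80,0),(234.4,211.4)),('S',(-75,-80,0),(307.3,215.4)),('S',(-75,80,49),(234.4,194.6)),('S',(-75,-80,49),(306.8,196))]
def W(p,X):
    c,s=np.cos(p[2]),np.sin(p[2]); x,y,z=np.array(X)/1000
    return [p[0]+c*x-s*y,p[1]+s*x+c*y,z]
def res(p): return np.concatenate([proj('',W(p,X),PT if k=='T' else PS)-uv for k,X,uv in obs])
if __name__=='__main__':
    s=least_squares(res,[.54,-.3,-.9],loss='soft_l1'); p=s.x
    print(p,np.degrees(p[2])); print(res(p).reshape(-1,2).round(1))
    print('front',W(p,(-75,0,29)))
    a=cv2.imread('pics/top0.png');b=cv2.imread('pics/scene0.png')
    # plate picks from crop: scale 333/70=4.757
    def cr(u,v): return (140+u/4.757,185+v/4.757)
    for n,u,z in [('corn',(100,48),.006),('corn',(258,122),.006),('corn',(207,242),.006),('corn',(43,168),.006),('hole',(168,108),.006)]:
        print(n,cr(*u),at_z('',cr(*u),z,PT).round(4))
    from itertools import product
    for k,im,P in (('t',a,PT),('s',b,PS)):
        for z,x0 in ((84,-63),(49,-75),(0,-75)):
            q=np.array([proj('',W(p,(x,y,z)),P) for x,y in ((x0,80),(75,80),(75,-80),(x0,-80))])
            cv2.polylines(im,[np.round(q*8).astype(int)],True,(0,0,255),1,cv2.LINE_AA,3)
    o=np.hstack([cv2.resize(a[105:235,235:365],(390,390)),cv2.resize(b[140:225,225:320],(400,390))]); cv2.imwrite('pics/fit.png',o)
E
python3 fit.py
```

```text
[ 0.54582911 -0.30673773 -0.93772504] -53.727687211444206
[[-1.9 -0.9]
 [ 0.1 -2.6]
 [ 2.3  0.8]
 [ 2.4  1.2]
 [-1.6  0.7]
 [-0.4 -0.3]
 [-1.1 -3.1]
 [-0.2 -3.4]
 [ 0.8  1.1]
 [-0.2  1. ]
 [-0.3 -1.6]
 [ 1.1  0.7]]
front [np.float64(0.5014573308956358), np.float64(-0.24627166388296234), np.float64(0.029)]
corn (161.02165230187092, 195.09039310489806) [ 0.5006 -0.0103  0.006 ]
corn (194.23586293882698, 210.64641580828254) [ 0.4656 -0.0813  0.006 ]
corn (183.5148202648728, 235.87239857052765) [ 0.4119 -0.0582  0.006 ]
corn (149.0393104898045, 220.31637586714317) [0.4468 0.0152 0.006 ]
hole (175.31637586714317, 207.7033844860206) [ 0.4727 -0.0409  0.006 ]
```

View pics/fit.png

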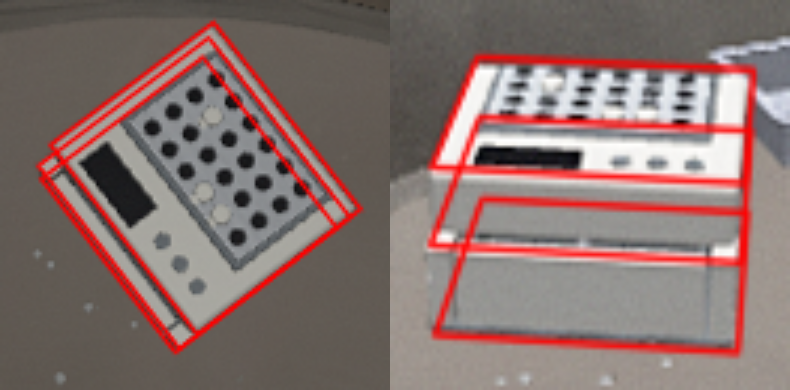

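```bash
A='0.02865 0.02146 0 0 0 0 0'; python3 -m inch '0.0287 0.0215 0 0 0 0 0;0.0287 0.0215 0 0 0 0 0;0.0287 0.0215 0 0 0 0 0;0.0287 0.0215 0 0 0 0 0;0.0287 0.0215 0 0 0 0 0;0.0287 0.0215 0 0 0 0 0;0.0287 0.0215 0 0 0 0 0;0.0287 0.0215 0 0 0 0 0;0.0287 0.0215 0 0 0 0 0;0.0287 0.0215 0 0 0 0 0;0.0287 0.0215 0 0 0 0 0;0.0287 0.0215 0 0 0 0 0'
python3 -m inch '0.0103 0.037 0 0 0 0 0;0.0103 0.037 0 0 0 0 0;0.0103 0.037 0 0 0 0 0;0.0103 0.037 0 0 0 0 0;0.0103 0.037 0 0 0 0 0;0.0103 0.037 0 0 0 0 0;0.0103 0.037 0 0 0 0 0;0.0103 0.037 0 0 0 0 0;0.0103 0.037 0 0 0 0 0;0.0103 0.037 0 0 0 0 0;0.0103 0.037 0 0 0 0 0;0.0103 0.037 0 0 0 0 0;0 0 0 0 0 0.107 0;0 0 0 0 0 0.107 0;0 0 0 0 0 0.107 0;0 0 0 0 0 0.107 0;0 0 0 0 0 0.107 0;0 0 0 0 0 0.107 0;0 0 0 0 0 0 0;0 0 0 0 0 0 0'
python3 - <<'E'
from h import *
snap('wrist','wrist1')
E
```

```text
time_s: 1.9
tcp_pos: [0.4512, 0.2978, 0.227]
eef_rot: [-180.0, -0.0, -16.8]
contact_force: [0.0, 0.7, -0.3]
gripper_width: 0.013
time_s: 3.57
tcp_pos: [0.4401, -0.1614, 0.2267]
eef_rot: [-180.0, -0.0, -53.4]
contact_force: [0.8, -0.1, -0.8]
gripper_width: 0.0005
```

View pics/wrist1.png

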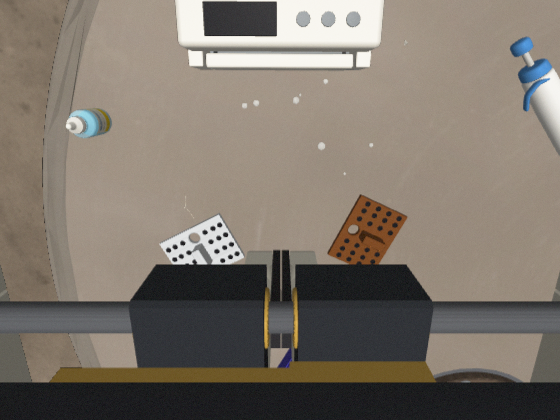

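```bash
python3 - <<'E'
from h import *
from fit import W
a=cv2.imread('pics/wrist1.png')
cv2.imwrite('pics/w1c.png',cv2.resize(a[20:90,170:390],None,fx=3.6,fy=3.6,interpolation=cv2.INTER_CUBIC))
P=params('wrist'); p=[.54582911,-.30673773,-.93772504]
for X in [(-75,80,49),(-75,-80,49),(-75,80,0),(-75,-80,0),(-63,80,84),(-63,-80,84)]: q=proj('',W(p,X),P); print(X,q.round(1),((q-[170,20])*3.6).round())
E
```

```text
(-75, 80, 49) [192.4  64.2] [ 81. 159.]
(-75, -80, 49) [374.1  65.3] [735. 163.]
(-75, 80, 0) [203.9  67.5] [122. 171.]
(-75, -80, 0) [362.1  68.5] [691. 175.]
(-63, 80, 84) [180.6  44.5] [38. 88.]
(-63, -80, 84) [386.7  45.8] [780.  93.]
```

View pics/w1c.png

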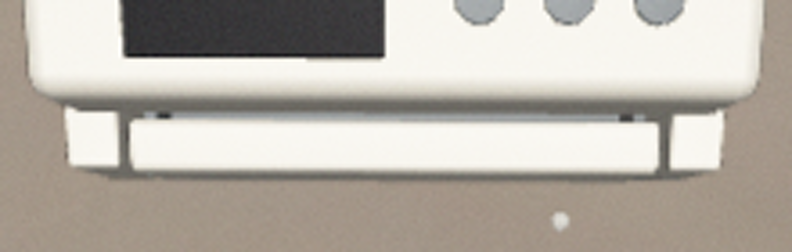

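```bash
python3 -m inch '0.027 -0.001 0.033 0 0 0.005 0;0.027 -0.001 0.033 0 0 0 0;0.0277 -0.0004 0.033 0 0 0 0;0 0 0.033 0 0 0 0;0 0 0.033 0 0 0 0;0 0 0.0317 0 0 0 0;0 0 0 0 0 0 0;0 0 0 0 0 0 0;0.004 0 0 0 0 0 0;0.004 0 0 0 0 0 0;0 0 0 0 0 0 0'
python3 - <<'E'
from h import *
snap('wrist','wrist2');snap('scene','scene2')
print(r.get_state()['contact_force'])
E
```

```text
time_s: 4.53
tcp_pos: [0.496, -0.2313, 0.0348]
eef_rot: [-179.8, -0.2, -53.8]
contact_force: [0.7, -0.2, 0.9]
gripper_width: 0.0005
[-0.16400813  0.36575373 -0.57045818]
```

View pics/wrist2.png

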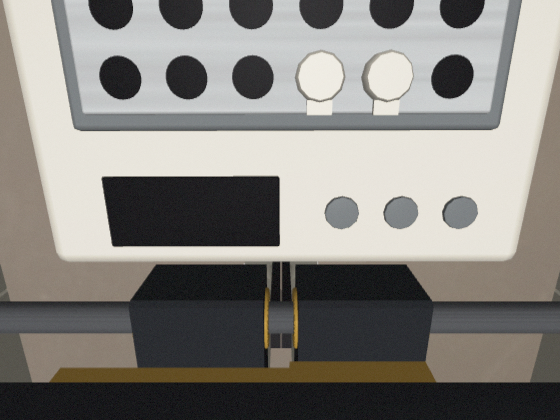

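View pics/scene2.png

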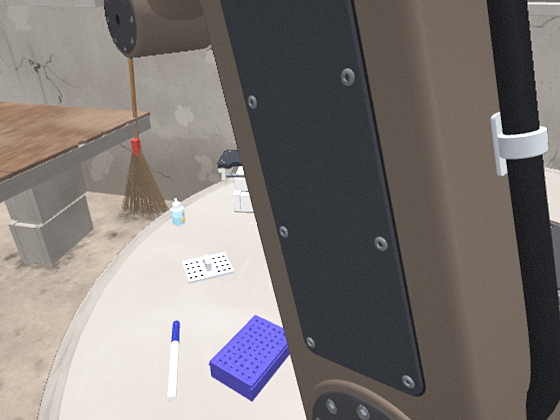

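```bash
for k in 1; do python3 -m inch '0.002 0 0 0 0 0 0;0 0 0 0 0 0 0'; python3 -m inch '0.002 0 0 0 0 0 0;0 0 0 0 0 0 0';  python3 -m inch '0.002 0 0 0 0 0 0;0 0 0 0 0 0 0'; python3 -m inch '0.001 0 0 0 0 0 0;0 0 0 0 0 0 0';done
```

```text
time_s: 4.8
tcp_pos: [0.4954, -0.2325, 0.0332]
eef_rot: [-179.9, -0.1, -53.9]
contact_force: [0.0, -0.8, -0.0]
gripper_width: 0.0003
time_s: 4.97
tcp_pos: [0.4962, -0.234, 0.0326]
eef_rot: [-180.0, -0.0, -53.9]
contact_force: [0.4, 0.4, 0.6]
gripper_width: 0.0003
time_s: 5.13
tcp_pos: [0.4971, -0.2355, 0.0324]
eef_rot: [180.0, 0.0, -53.9]
contact_force: [-1.1, 1.6, 1.9]
gripper_width: 0.0
time_s: 5.3
tcp_pos: [0.4976, -0.2363, 0.0323]
eef_rot: [180.0, 0.0, -53.9]
contact_force: [-1.6, 1.4, 1.9]
gripper_width: 0.0004
```

```bash
python3 -m inch '0.002 0 0 0 0 0 0;0 0 0 0 0 0 0'; python3 -m inch '0.0015 0 0 0 0 0 0;0 0 0 0 0 0 0';  python3 -m inch '0.001 0 0 0 0 0 0;0 0 0 0 0 0 0'
```

```text
time_s: 5.47
tcp_pos: [0.4989, -0.238, 0.0323]
eef_rot: [180.0, 0.0, -53.9]
contact_force: [-1.6, 2.6, 1.5]
gripper_width: 0.0003
time_s: 5.63
tcp_pos: [0.4998, -0.2393, 0.0323]
eef_rot: [180.0, 0.0, -53.9]
contact_force: [-0.7, 1.9, 0.9]
gripper_width: 0.0004
time_s: 5.8
tcp_pos: [0.5003, -0.2399, 0.0324]
eef_rot: [180.0, 0.0, -53.9]
contact_force: [-2.1, 4.6, 0.8]
gripper_width: 0.0004
```

```bash
python3 -m inch '0.001 0 0 0 0 0 0;0 0 0 0 0 0 0'; python3 -m inch '-0.03 0 0 0 0 0 0;-0.035 0 0 0 0 0 0;-0.02 0 0 0 0 0 0;0 0 -0.03 0 0 0 0;0 0 -0.03 0 0 0 0;0 0 -0.03 0 0 0 0;-0.025 0 -0.03 0 0 0 0;-0.025 0 -0.03 0 0 0 0;0 0 -0.03 0 0 0 0;0 0 0 0 0 0 0;0 0 0 0 0 0 0'
python3 - <<'E'
from h import *
snap('wrist','wrist3')
E
```

```text
time_s: 5.97
tcp_pos: [0.5006, -0.2404, 0.0323]
eef_rot: [180.0, 0.1, -53.9]
contact_force: [-2.9, 6.5, 2.2]
gripper_width: 0.0006
time_s: 6.88
tcp_pos: [0.4233, -0.1315, 0.215]
eef_rot: [-179.7, -0.2, -53.9]
contact_force: [-0.1, 0.5, -0.3]
gripper_width: 0.0005
```

View pics/wrist3.png

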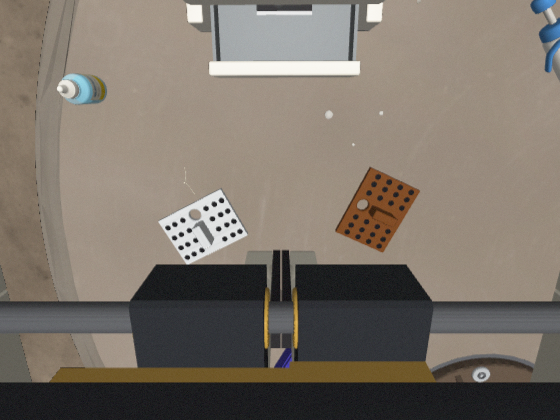

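```bash
python3 - <<'E'
from h import *
a=cv2.imread('pics/wrist3.png')
cv2.imwrite('pics/w3c.png',cv2.resize(a[0:90,180:390],None,fx=3.7,fy=3.7,interpolation=cv2.INTER_CUBIC))
P=params('wrist')
for uv in [(209,74),(360,75),(211,62),(358,62),(217,3),(356,3)]: 
    w=at_z('',uv,.049,P); d=w[:2]-[.5478,-.3034]; print(uv,w.round(4),'station',(d[0]*.592-d[1]*.806).round(4),(d[0]*.806+d[1]*.592).round(4))
s=r.get_state();print(s['tcp_pos'],s['eef_rot'])
E
```

```text
(209, 74) [ 0.5298 -0.173   0.049 ] station -0.1157 0.0627
(360, 75) [ 0.4253 -0.2483  0.049 ] station -0.1169 -0.0661
(211, 62) [ 0.5336 -0.1821  0.049 ] station -0.1062 0.0603
(358, 62) [ 0.4333 -0.2552  0.049 ] station -0.1066 -0.0637
(217, 3) [ 0.5536 -0.2222  0.049 ] station -0.062 0.0527
(356, 3) [ 0.4631 -0.2882  0.049 ] station -0.0624 -0.0593
[ 0.42230068 -0.13164833  0.21339725] [-1.79840510e+02 -9.85374117e-02 -5.38916452e+01]
```

View pics/w3c.png

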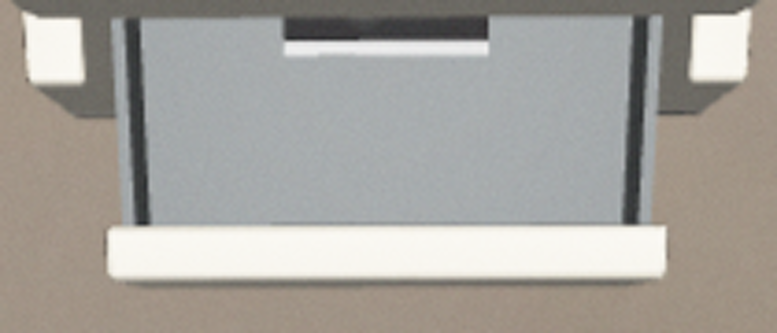

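```bash
python3 -m inch '0.0322 0 0 0 0 0 0;0.0322 0 0 0 0 0 0;0.0322 0 0 0 0 0 0;0.0322 0 0 0 0 0 0;0 0 0 0 0 0 0;0 0 0.033 0 0 0 0;0 0 0.035 0 0 0 0;0 0 0.035 0 0 0 0;0 0 0.035 0 0 0 0;0 0 0.03 0 0 0 0;0 0 0.015 0 0 0 0;0 0 0 0 0 0 0'; python3 -m inch '-0.004 0 0 0 0 0 0;-0.004 0 0 0 0 0 0;-0.002 0 0 0 0 0 0;-0.003 0 0 0 0 0 0;-0.004 0 0 0 0 0 0;-0.004 0 0 0 0 0 0;0 0 0 0 0 0 0'
python3 - <<'E'
from h import *
snap('top','top4')
w=r.get_state()['tcp_pos']; d=w[:2]-[.5478,-.3034]; print('station',(d[0]*.592-d[1]*.806).round(4),(d[0]*.806+d[1]*.592).round(4))
E
```

```text
time_s: 7.93
tcp_pos: [0.4937, -0.2356, 0.0244]
eef_rot: [179.6, 0.4, -54.0]
contact_force: [-0.4, 0.4, -0.6]
gripper_width: 0.0005
time_s: 8.52
tcp_pos: [0.4847, -0.2182, 0.0301]
eef_rot: [-180.0, -0.0, -53.9]
contact_force: [-0.2, -0.4, -0.2]
gripper_width: 0.0002
station -0.1058 -0.0004
```

View pics/top4.png

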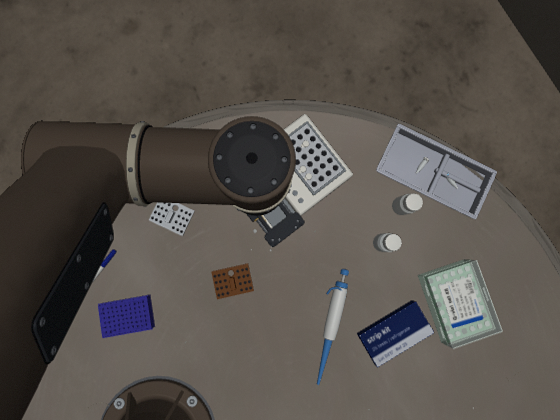

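```bash
python3 -m inch '-0.004 0 0 0 0 0 0;-0.004 0 0 0 0 0 0;-0.004 0 0 0 0 0 0;-0.004 0 0 0 0 0 0;-0.004 0 0 0 0 0 0;-0.003 0 0 0 0 0 0;-0.002 0 0 0 0 0 0;-0.001 0 0 0 0 0 0;0 0 0 0 0 0 0';python3 -m inch '0.006 0 0 0 0 0 0;0 0 -0.02 0 0 0 0;0 0 -0.03 0 0 0 0;0 0 -0.035 0 0 0 0;-0.015 0 -0.035 0 0 0 0;-0.03 0 -0.035 0 0 0 0;-0.03 0 -0.035 0 0 0 0;-0.02 0 0 0 0 0 0;0 0 0 0 0 0 0;0 0 0 0 0 0 0'
python3 - <<'E'
from h import *
snap('wrist','wrist5')
s=r.get_state();print(s['tcp_pos'],s['eef_rot'])
E
```

```text
time_s: 9.32
tcp_pos: [0.4693, -0.1976, 0.0294]
eef_rot: [180.0, 0.0, -53.9]
contact_force: [-0.1, -0.7, 0.5]
gripper_width: 0.0004
time_s: 10.15
tcp_pos: [0.4208, -0.1302, 0.2137]
eef_rot: [-179.9, -0.1, -53.8]
contact_force: [1.1, -1.2, -1.7]
gripper_width: 0.0006
[ 0.42089701 -0.13056988  0.21304625] [-1.79963101e+02 -2.15524864e-02 -5.38552246e+01]
```

View pics/wrist5.png

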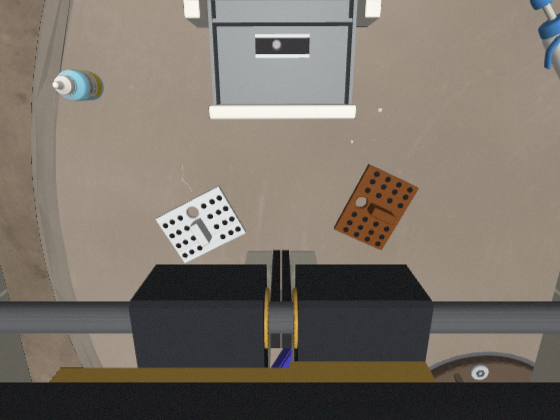

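```bash
python3 - <<'E'
from h import *
a=cv2.imread('pics/wrist5.png')
c1=cv2.resize(a[0:130,190:380],None,fx=4,fy=4,interpolation=cv2.INTER_CUBIC); c2=cv2.resize(a[180:270,150:250],None,fx=4,fy=4,interpolation=cv2.INTER_CUBIC)
cv2.imwrite('pics/w5c.png',c1);cv2.imwrite('pics/w5p.png',c2)
E
```

```text
(no output)
```

View pics/w5c.png

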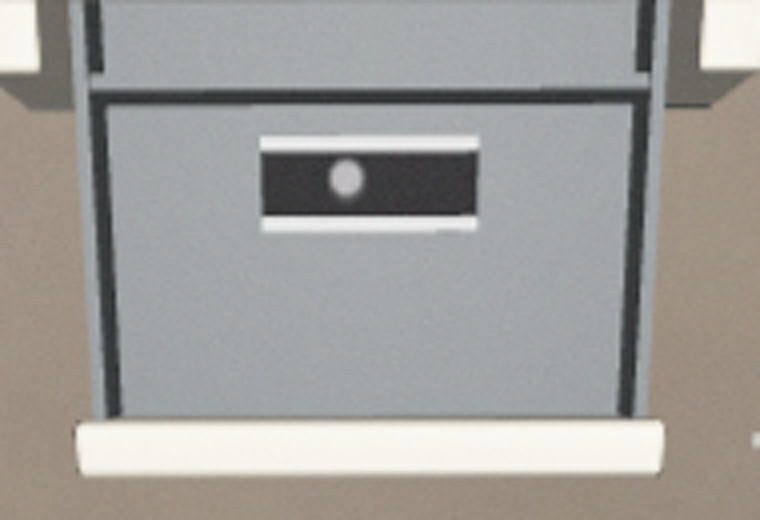

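View pics/w5p.png

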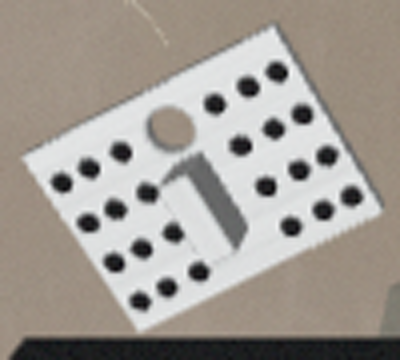

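```bash
python3 - <<'E'
from h import *
P=params('wrist'); yw=np.radians(-53.8); X=np.array([np.cos(yw),np.sin(yw)]);Y=np.array([-X[1],X[0]])
def st(w): d=w[:2]-[.5478,-.3034]; return (d@X).round(4),(d@Y).round(4)
for n,uv,z in [('peg',(276.75,44.75),.024),('fL',(209.5,118),.048),('fR',(355.75,118),.048),('floor FL',(215+5,104),.014),('floor FR',(345,104),.014),('hood L',(190+40/4,72/4),.049),('trackL',(255,46),.014),('trackR',(309.5,46),.014)]:
    w=at_z('',uv,z,P); print(n,w.round(4),st(w))
C=[at_z('',(150+u/4,180+v/4),.006,P)[:2] for u,v in [(275,25),(384,212),(138,331),(22,157),(171,129)]]
# order: hole side edge is between (22,157)-(275,25)
a,b,c,d,h=C
print(np.round(C,4)); print('c',np.mean(C[:4],0)); print([np.degrees(np.arctan2(*(v[::-1]))) for v in (a-b,d-c,d-a,c-b)],[np.linalg.norm(v) for v in (a-b,d-c,d-a,c-b)])
v=h-np.mean(C[:4],0);print('hole off',np.linalg.norm(v),np.degrees(np.arctan2(v[1],v[0])))
E
```

```text
peg [ 0.4966 -0.2265  0.024 ] (np.float64(-0.0923), np.float64(0.0041))
fL [ 0.508  -0.1412  0.048 ] (np.float64(-0.1544), np.float64(0.0636))
fR [ 0.4034 -0.2177  0.048 ] (np.float64(-0.1544), np.float64(-0.0659))
floor FL [ 0.5108 -0.1524  0.014 ] (np.float64(-0.1437), np.float64(0.0593))
floor FR [ 0.4132 -0.2238  0.014 ] (np.float64(-0.1438), np.float64(-0.0616))
hood L [ 0.5569 -0.2038  0.049 ] (np.float64(-0.075), np.float64(0.0662))
trackL [ 0.5129 -0.2147  0.014 ] (np.float64(-0.0922), np.float64(0.0243))
trackR [ 0.4723 -0.2443  0.014 ] (np.float64(-0.0922), np.float64(-0.026))
[[ 0.4667 -0.0801]
 [ 0.413  -0.053 ]
 [ 0.4489  0.0186]
 [ 0.5022 -0.0079]
 [ 0.4736 -0.0389]]
c [ 0.4577245  -0.03059596]
[np.float64(-26.792099863616976), np.float64(-26.461672059208993), np.float64(63.834400868434365), np.float64(63.38112291524388)] [np.float64(0.06012818039393343), np.float64(0.05949154552888941), np.float64(0.0804670877819205), np.float64(0.08011955453433199)]
hole off 0.017877907190198744 -27.6367012511087
```

```bash
python3 -m inch '-0.0206 -0.0284 0 0 0 0 0.5;-0.0206 -0.0284 0 0 0 0 0.5;-0.0205 -0.0285 0 0 0 0 0.5;0 0 0.02 0 0 -0.1194 0.5;0 0 0.03 0 0 -0.1194 0.5;0 0 0.03 0 0 -0.1194 0.5;0 0 0.03 0 0 -0.1194 0.5;0 0 0.03 0 0 0 0.5;0 0 0.01 0 0 0 0.5;0 0 0 0 0 0 0.5;0 0 0 0 0 0 0.5;0 0 0 0 0 0 0.5' 20
python3 - <<'E'
from h import *
snap('wrist','wrist6')
s=r.get_state();print(s['tcp_pos'],s['eef_rot'])
E
```

```text
time_s: 11.2
tcp_pos: [0.4542, -0.0307, 0.0631]
eef_rot: [180.0, -0.0, -26.6]
contact_force: [-0.1, -0.7, 0.3]
gripper_width: 0.0439
[ 0.45432577 -0.03047927  0.06350453] [-1.79956594e+02 -6.06293827e-02 -2.65575672e+01]
```

View pics/wrist6.png

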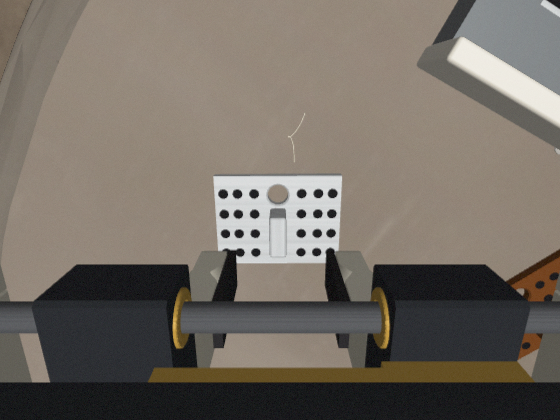

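```bash
python3 -m inch '0 0 0.02 0 0 0 0.5;0 0 0.02 0 0 0 0.5;0 0 0.0125 0 0 0 0.5;0 0 0 0 0 0 0.5;0 0 0 0 0 0 0.5;0 0 0 0 0 0 0.5' 20; python3 -m inch '0 0 0 0 0 0 0;0 0 0 0 0 0 0;0 0 0 0 0 0 0;0 0 0 0 0 0 0;0 0 0 0 0 0 0;0 0 0 0 0 0 0' 25
python3 - <<'E'
from h import *
snap('wrist','wrist7')
s=r.get_state();print(s['tcp_pos'],s['eef_rot'])
E
```

```text
time_s: 11.75
tcp_pos: [0.4543, -0.0302, 0.0115]
eef_rot: [-179.9, -0.1, -26.5]
contact_force: [-0.0, 0.1, 0.6]
gripper_width: 0.044
time_s: 12.25
tcp_pos: [0.4535, -0.0303, 0.0104]
eef_rot: [-180.0, -0.0, -26.5]
contact_force: [-0.6, -0.6, 2.7]
gripper_width: 0.0095
[ 0.45349268 -0.03032021  0.01042981] [-1.79981788e+02 -1.88959349e-02 -2.65316456e+01]
```

View pics/wrist7.png

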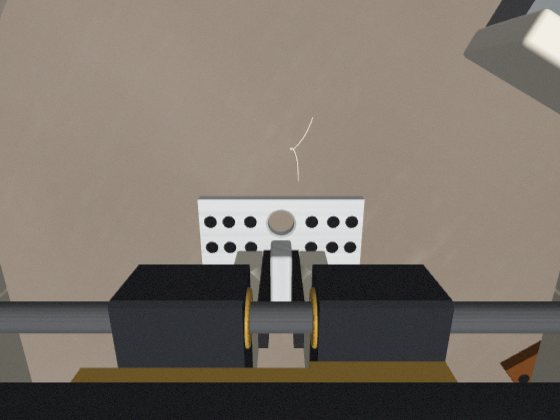

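```bash
python3 - <<'E'
from h import *
P=params('wrist'); s=r.get_state(); t=s['tcp_pos'][:2]; y=np.radians(s['eef_rot'][2]); X=np.array([np.cos(y),np.sin(y)]); TY=np.array([X[1],-X[0]])
for uv in [(281,222),(198,196),(364,196)]:
    w=at_z('',uv,.006,P)[:2]-t; print(uv,'tool x,y',(w@X).round(4),(w@TY).round(4))
# how would known point tool x=.0215 project
print(proj('',[*(t+.0215*X),.006],P))
E
python3 -m inch '0 0 -0.03 0 0 0 0;0 0 -0.035 0 0 0 0;0 0 -0.035 0 0 0 0;0 0 -0.03 0 0 0 0;0 0 -0.02 0 0 0 0;0 0 0 0 0 0 0;0 0 0 0 0 0 0'
python3 - <<'E'
from h import *
im=snap('wrist','wrist8')
s=r.get_state();print(s['tcp_pos'],s['eef_rot'],s['gripper_width'],s['contact_force'])
cv2.imwrite('pics/w8c.png',cv2.resize(im[170:270,180:380,::-1],None,fx=4,fy=4,interpolation=cv2.INTER_CUBIC))
E
```

```text
(281, 222) tool x,y 0.0228 -0.0006
(198, 196) tool x,y 0.036 -0.0401
(364, 196) tool x,y 0.0361 0.0389
[282.15851387 224.52201598]
time_s: 12.88
tcp_pos: [0.4536, -0.0302, 0.1611]
eef_rot: [-179.9, -0.1, -26.6]
contact_force: [-0.5, 1.4, -2.1]
gripper_width: 0.0098
[ 0.45273389 -0.03042209  0.15986643] [-1.79982047e+02  2.41122348e-02 -2.65597504e+01] 0.009650530747674434 [-0.36891226 -0.0117222  -0.81838214]
```

View pics/w8c.png

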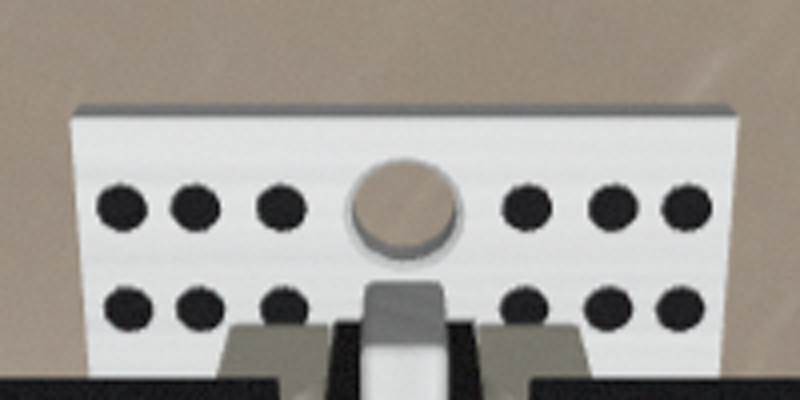

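```bash
python3 -m inch '0.0215 0.0295 0 0 0 0 0;0.0215 0.0295 0 0 0 0 0;0.0215 0.0295 0 0 0 0 0;0.0215 0.0295 0 0 0 0 0;0.0215 0.0293 0 0 0 0 0;0 0 0 0 0 0.1189 0;0 0 0 0 0 0.1189 0;0 0 0 0 0 0.1189 0;0 0 0 0 0 0.1187 0;0 0 0.03 0 0 0 0;0 0 0.03 0 0 0 0;0 0 0.027 0 0 0 0;0 0 0 0 0 0 0;0 0 0 0 0 0 0;0 0 0 0 0 0 0'
python3 - <<'E'
from h import *
im=snap('wrist','wrist9')
s=r.get_state();print(s['tcp_pos'],s['eef_rot'],s['gripper_width'],s['contact_force'])
E
```

```text
time_s: 14.18
tcp_pos: [0.484, -0.2104, 0.0736]
eef_rot: [180.0, 0.0, -53.7]
contact_force: [0.2, -0.2, -1.2]
gripper_width: 0.01
[ 0.48452872 -0.21043131  0.07429628] [-1.79963424e+02 -6.06747453e-02 -5.37506084e+01] 0.010157498304520764 [-0.51411654  0.02403533 -1.86589452]
```

View pics/wrist9.png

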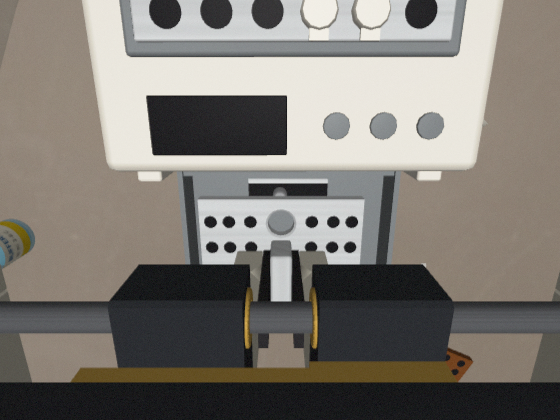

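```bash
python3 - <<'E'
from h import *
a=cv2.imread('pics/wrist9.png')
cv2.imwrite('pics/w9c.png',cv2.resize(a[160:270,180:380],None,fx=4,fy=4,interpolation=cv2.INTER_CUBIC))
P=params('wrist'); s=r.get_state(); t=s['tcp_pos'][:2]; y=np.radians(s['eef_rot'][2]); X=np.array([np.cos(y),np.sin(y)]); TY=np.array([X[1],-X[0]])
for uv,z in [((280,192),.024),((281.5,222),.07)]:
    w=at_z('',uv,z,P)[:2]-t; print(uv,'tool x,y',(w@X).round(4),(w@TY).round(4))
print(proj('',[*(t+.0215*X),.024],P))
E
```

```text
(280, 192) tool x,y 0.0246 -0.0013
(281.5, 222) tool x,y 0.0224 -0.0004
[282.04801525 196.85555343]
```

View pics/w9c.png

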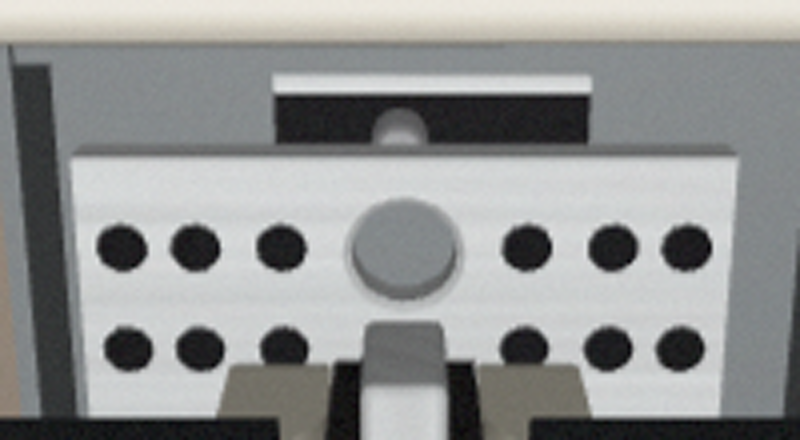

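```bash
python3 - <<'E'
from h import *
P=params('wrist'); s=r.get_state(); t=s['tcp_pos'][:2]; y=np.radians(s['eef_rot'][2]); X=np.array([np.cos(y),np.sin(y)]); TY=np.array([X[1],-X[0]])
print(t)
for n,uv,z in [('pegback',(280,160+108/4),.014),('peg top back',(280,160+124/4),.023),('track rim back',(280,160+74/4),.014),('rim front edge',(280,160+94/4),.014)]:
    w=at_z('',uv,z,P)[:2]-t; print(n,uv,'tool x,y',(w@X).round(4),(w@TY).round(4))
E
```

```text
[ 0.48452872 -0.21043131]
pegback (280, 187.0) tool x,y 0.025 -0.0013
peg top back (280, 191.0) tool x,y 0.0249 -0.0013
track rim back (280, 178.5) tool x,y 0.0306 -0.0013
rim front edge (280, 183.5) tool x,y 0.0273 -0.0013
```

```bash
python3 -m inch '-0.0005 -0.0005 0.009 0 0 0 0;0 0 0.009 0 0 0 0;0 0 0.009 0 0 0 0;0 0 0.006 0 0 0 0;0 0 0 0 0 0 0;0 0 0 0 0 0 0;0 0 0 0 0 0 0;0 0 0 0 0 0 0'
python3 - <<'E'
from h import *
im=snap('wrist','wrist10')
s=r.get_state();print(s['tcp_pos'],s['eef_rot'],s['gripper_width'],s['contact_force'])
cv2.imwrite('pics/w10c.png',cv2.resize(im[150:270,180:380,::-1],None,fx=4,fy=4,interpolation=cv2.INTER_CUBIC))
E
```

```text
time_s: 14.9
tcp_pos: [0.484, -0.2096, 0.0405]
eef_rot: [-180.0, -0.0, -53.8]
contact_force: [-0.0, -0.3, -1.1]
gripper_width: 0.0098
[ 0.48408711 -0.20957251  0.04060033] [-1.79970777e+02 -2.99768318e-02 -5.37693467e+01] 0.009881008136903447 [ 1.50596102 -1.03961809 -1.58389144]
```

View pics/w10c.png

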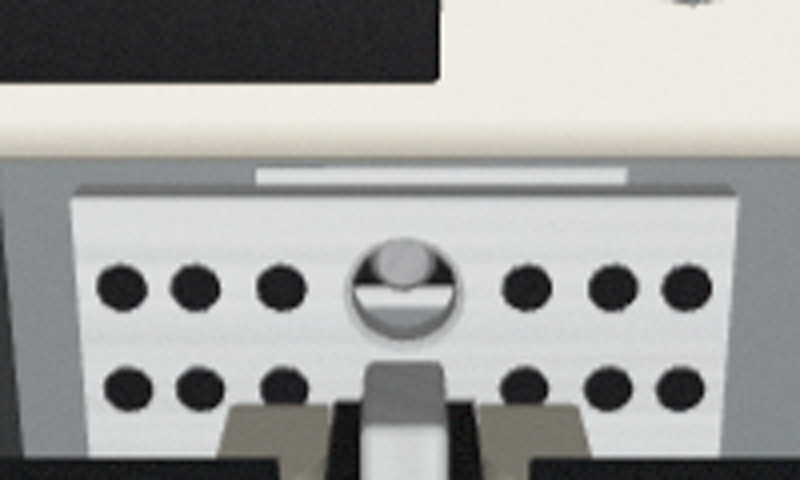

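```bash
python3 - <<'E'
from h import *
P=params('wrist'); s=r.get_state(); t=s['tcp_pos'][:2];tz=s['tcp_pos'][2]; y=np.radians(s['eef_rot'][2]); X=np.array([np.cos(y),np.sin(y)]); TY=np.array([X[1],-X[0]])
for n,uv,z in [('peg',(281,214.7),.024),('holetop',(281.3,150+288/4),tz-.0104+.006)]:
    w=at_z('',uv,z,P)[:2]-t; print(n,uv,'tool x,y',(w@X).round(4),(w@TY).round(4))
E
```

```text
peg (281, 214.7) tool x,y 0.0219 -0.0006
holetop (281.3, 222.0) tool x,y 0.0224 -0.0004
```

```bash
python3 -m inch '-0.0003 0 0.003 0 0 0 0;0 0 0.003 0 0 0 0;0 0 0.002 0 0 0 0;0 0 0 0 0 0 0'; python3 -m inch '0 0 0.002 0 0 0 0;0 0 0.002 0 0 0 0;0 0 0 0 0 0 0;0 0 0 0 0 0 0'
```

```text
time_s: 15.28
tcp_pos: [0.4832, -0.2092, 0.0317]
eef_rot: [180.0, 0.0, -53.8]
contact_force: [0.0, 0.3, -1.2]
gripper_width: 0.0095
time_s: 15.62
tcp_pos: [0.4835, -0.2093, 0.0281]
eef_rot: [180.0, 0.0, -53.8]
contact_force: [0.6, 0.1, -0.9]
gripper_width: 0.0098
```

```bash
python3 -m inch '0 0 0.002 0 0 0 0;0 0 0.001 0 0 0 0;0 0 0 0 0 0 0;0 0 0 0 0 0 0'; python3 -m inch '0 0 0.001 0 0 0 0;0 0 0 0 0 0 0;0 0 0 0 0 0 0'
python3 - <<'E'
from h import *
im=snap('wrist','wrist11')
cv2.imwrite('pics/w11c.png',cv2.resize(im[150:270,180:380,::-1],None,fx=4,fy=4,interpolation=cv2.INTER_CUBIC))
E
```

```text
time_s: 15.95
tcp_pos: [0.4835, -0.2093, 0.0252]
eef_rot: [180.0, 0.0, -53.8]
contact_force: [0.1, -0.0, -2.2]
gripper_width: 0.0098
time_s: 16.2
tcp_pos: [0.4838, -0.2094, 0.0244]
eef_rot: [-180.0, -0.0, -53.8]
contact_force: [0.9, -0.8, 0.2]
gripper_width: 0.0096
```

View pics/w11c.png

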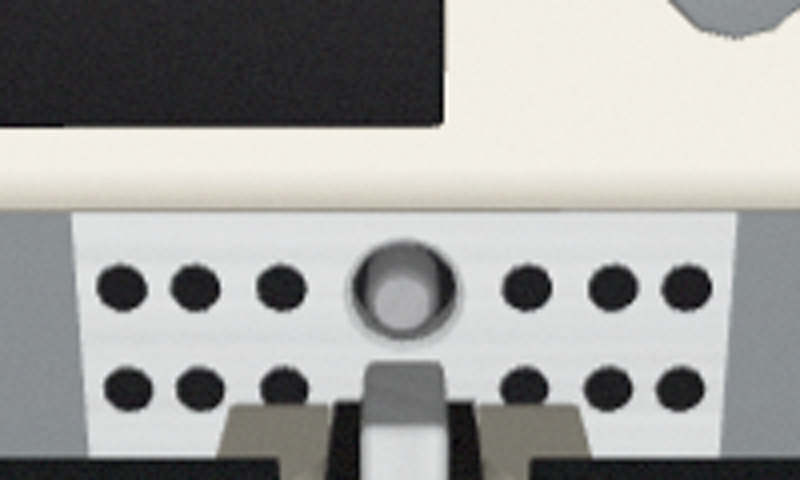

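```bash
python3 -m inch '0 0 0.0006 0 0 0 0;0 0 0 0 0 0 0';python3 -m inch '0 0 0 0 0 0 0.35;0 0 0 0 0 0 0.35;0 0 0 0 0 0 0.35;0 0 0 0 0 0 0.35;0 0 0 0 0 0 0.35;0 0 0 0 0 0 0.35'; python3 -m inch '0 0 -0.01 0 0 0 0.35;0 0 -0.02 0 0 0 0.35;0 0 -0.03 0 0 0 0.35;0 0 -0.035 0 0 0 0.35;0 0 -0.035 0 0 0 0.35;-0.03 0 -0.03 0 0 0 0;-0.03 0 -0.02 0 0 0 0;-0.03 0 0 0 0 0 0;-0.01 0 0 0 0 0 0;0 0 0 0 0 0 0;0 0 0 0 0 0 0'
python3 - <<'E'
from h import *
im=snap('wrist','wrist12')
s=r.get_state();print(s['tcp_pos'],s['eef_rot'],s['gripper_width'],s['contact_force'])
E
```

```text
time_s: 16.42
tcp_pos: [0.484, -0.2096, 0.0244]
eef_rot: [-180.0, -0.1, -53.7]
contact_force: [-1.7, -2.0, 6.7]
gripper_width: 0.0098
time_s: 16.92
tcp_pos: [0.4835, -0.2093, 0.0235]
eef_rot: [180.0, 0.0, -53.8]
contact_force: [0.8, 0.2, -0.5]
gripper_width: 0.0303
time_s: 17.83
tcp_pos: [0.4249, -0.1288, 0.2039]
eef_rot: [-179.9, -0.1, -53.7]
contact_force: [0.6, -0.4, -0.5]
gripper_width: 0.0013
[ 0.42517937 -0.12917865  0.20351175] [-1.79974956e+02 -3.00715893e-02 -5.37274624e+01] 0.0003791013758749364 [ 0.94883145  0.79606618 -0.97558517]
```

View pics/wrist12.png

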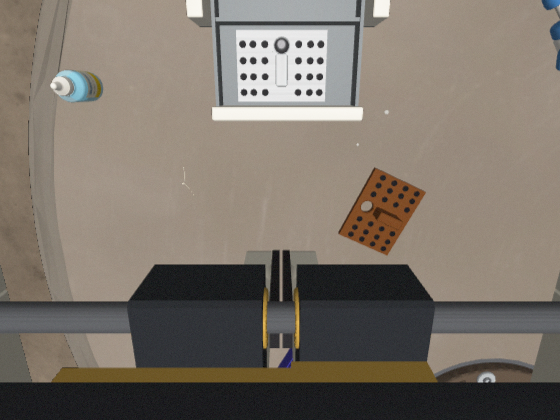

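```bash
python3 -m inch '0.0185 0.0025 0 0 0 0 0;0.0185 0.002 0 0 0 0 0;0 0 0 0 0 0 0;0 0 0.03 0 0 0 0;0 0 0.035 0 0 0 0;0 0 0.035 0 0 0 0;0 0 0.035 0 0 0 0;0 0 0.025 0 0 0 0;0 0 0.0135 0 0 0 0;0 0 0 0 0 0 0;0 0 0 0 0 0 0'; python3 -m inch '0.003 0 0 0 0 0 0;0.003 0 0 0 0 0 0;0.003 0 0 0 0 0 0;0.003 0 0 0 0 0 0;0.003 0 0 0 0 0 0;0.004 0 0 0 0 0 0;0.005 0 0 0 0 0 0;0.005 0 0 0 0 0 0;0.005 0 0 0 0 0 0;0.005 0 0 0 0 0 0;0.005 0 0 0 0 0 0;0.005 0 0 0 0 0 0'
```

```text
time_s: 18.8
tcp_pos: [0.4426, -0.1621, 0.0287]
eef_rot: [179.8, 0.1, -53.8]
contact_force: [0.0, 0.3, 0.5]
gripper_width: 0.0004
time_s: 19.8
tcp_pos: [0.4723, -0.2015, 0.0295]
eef_rot: [180.0, 0.0, -53.8]
contact_force: [-0.5, 1.3, 0.2]
gripper_width: 0.0005
```

```bash
python3 -m inch '0.005 0 0 0 0 0 0;0.005 0 0 0 0 0 0;0.005 0 0 0 0 0 0;0.005 0 0 0 0 0 0;0.005 0 0 0 0 0 0;0.004 0 0 0 0 0 0;0.003 0 0 0 0 0 0;0.003 0 0 0 0 0 0;0 0 0 0 0 0 0;0 0 0 0 0 0 0'; python3 -m inch '0.003 0 0 0 0 0 0;0.003 0 0 0 0 0 0;0 0 0 0 0 0 0'
```

```text
time_s: 20.63
tcp_pos: [0.4928, -0.2295, 0.0295]
eef_rot: [-180.0, -0.0, -53.8]
contact_force: [-0.2, 2.4, 0.3]
gripper_width: 0.0005
time_s: 20.88
tcp_pos: [0.4963, -0.2344, 0.0295]
eef_rot: [180.0, 0.0, -53.8]
contact_force: [-0.2, 2.8, 0.6]
gripper_width: 0.0002
```

```bash
python3 -m inch '0.002 0 0 0 0 0 0;0 0 0 0 0 0 0';python3 -m inch '0.001 0 0 0 0 0 0;0 0 0 0 0 0 0'
```

```text
time_s: 21.05
tcp_pos: [0.4974, -0.2359, 0.0295]
eef_rot: [180.0, 0.0, -53.8]
contact_force: [-0.6, 2.8, -0.5]
gripper_width: 0.0001
time_s: 21.22
tcp_pos: [0.4979, -0.2366, 0.0295]
eef_rot: [180.0, 0.0, -53.8]
contact_force: [-0.4, 3.2, -0.6]
gripper_width: 0.0006
```

```bash
python3 -m inch '0.002 0 0 0 0 0 0;0 0 0 0 0 0 0';python3 -m inch '0.0015 0 0 0 0 0 0;0 0 0 0 0 0 0';python3 -m inch '0.001 0 0 0 0 0 0;0 0 0 0 0 0 0';python3 -m inch '0.0005 0 0 0 0 0 0;0 0 0 0 0 0 0'
```

```text
time_s: 21.38
tcp_pos: [0.4992, -0.2384, 0.0295]
eef_rot: [180.0, 0.0, -53.8]
contact_force: [-0.3, 2.6, -1.2]
gripper_width: 0.0003
time_s: 21.55
tcp_pos: [0.5001, -0.2396, 0.0295]
eef_rot: [180.0, 0.0, -53.8]
contact_force: [-1.4, 2.3, -1.2]
gripper_width: 0.0008
time_s: 21.72
tcp_pos: [0.5004, -0.2401, 0.0295]
eef_rot: [180.0, 0.0, -53.8]
contact_force: [-1.7, 5.1, 0.1]
gripper_width: 0.0005
time_s: 21.88
tcp_pos: [0.5006, -0.2403, 0.0295]
eef_rot: [180.0, 0.0, -53.8]
contact_force: [-1.3, 6.4, 1.6]
gripper_width: 0.0007
```

```bash
python3 -m inch '0.0005 0 0 0 0 0 0;0 0 0 0 0 0 0';python3 -m inch '-0.005 0 0 0 0 0 0;-0.005 0 0 0 0 0 0;-0.01 0 0 0 0 0 0;-0.03 0 0 0 0 0 0;-0.03 0 0 0 0 0 0;0 0 -0.035 0 0 0 0;0 0 -0.035 0 0 0 0;0 0 -0.035 0 0 0 0;0 0 -0.035 0 0 0 0;0 0 -0.03 0 0 0 0;0 0 0 0 0 0 0;0 0 0 0 0 0 0'
python3 - <<'E'
from h import *
im=snap('wrist','wrist13'); snap('top','top13')
P=params('wrist')
for uv,z in [((0,0),0)]: pass
X=np.array([.591,-.807]); c=np.array([.5478,-.3034])
Y=np.array([.807,.591])
for x,y in [(-.075,.08),(-.075,-.08),(-.075,.065),(-.075,-.065)]: print(proj('',[*(c+x*X+y*Y),.049],P).round(1))
cv2.imwrite('pics/w13c.png',cv2.resize(im[0:140,160:400,::-1],None,fx=3.3,fy=3.3,interpolation=cv2.INTER_CUBIC))
E
```

```text
time_s: 22.05
tcp_pos: [0.5007, -0.2405, 0.0295]
eef_rot: [180.0, 0.1, -53.8]
contact_force: [-2.5, 8.0, 1.6]
gripper_width: 0.0006
time_s: 23.05
tcp_pos: [0.4551, -0.1764, 0.202]
eef_rot: [-179.7, -0.2, -53.8]
contact_force: [-0.5, 0.3, -0.8]
gripper_width: 0.0003
[183.7  90.3]
[377.5  90.4]
[201.9  90.3]
[359.3  90.3]
```

View pics/w13c.png

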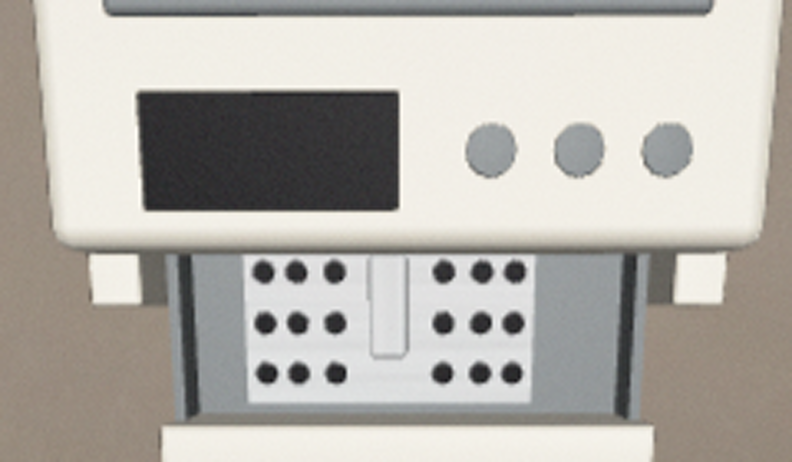

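View pics/top13.png

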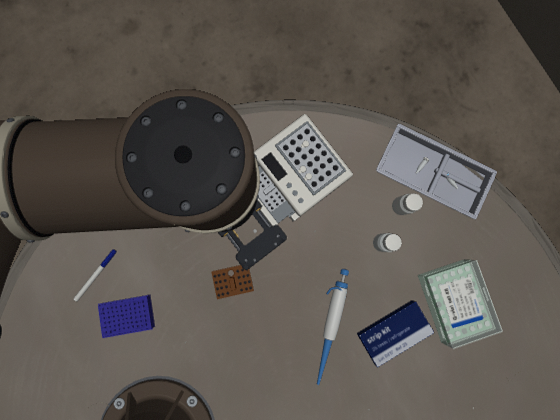

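```bash
python3 -m inch '0 0 0.035 0 0 0 0;0 0 0.035 0 0 0 0;0 0 0.035 0 0 0 0;0 0 0.035 0 0 0 0;0 0 0.03 0 0 0 0;0 0 0 0 0 0 0;0 0 0 0 0 0 0;0 0 0 0 0 0 0'; python3 -m inch '0.005 0 0 0 0 0 0;0.005 0 0 0 0 0 0;0.005 0 0 0 0 0 0;0.004 0 0 0 0 0 0;0.003 0 0 0 0 0 0;0.003 0 0 0 0 0 0;0.003 0 0 0 0 0 0;0.004 0 0 0 0 0 0;0.005 0 0 0 0 0 0;0.005 0 0 0 0 0 0;0.005 0 0 0 0 0 0;0.005 0 0 0 0 0 0;0.004 0 0 0 0 0 0;0.003 0 0 0 0 0 0;0.003 0 0 0 0 0 0;0 0 0 0 0 0 0;0 0 0 0 0 0 0'
python3 - <<'E'
from h import *
s=r.get_state(); w=s['tcp_pos'];d=w[:2]-[.5478,-.3034]; print(w,d@[.591,-.807],s['contact_force'])
snap('top','top14')
E
```

```text
time_s: 23.82
tcp_pos: [0.4544, -0.1766, 0.0304]
eef_rot: [180.0, -0.0, -53.7]
contact_force: [0.9, 0.4, 0.4]
gripper_width: 0.0004
time_s: 25.23
tcp_pos: [0.4906, -0.2267, 0.0295]
eef_rot: [180.0, -0.0, -53.8]
contact_force: [-0.3, 0.4, -0.1]
gripper_width: 0.0003
[ 0.49060277 -0.22669172  0.02948913] -0.09570714337122664 [-0.30190842  0.42414524 -0.07985162]
```

```bash
python3 -m inch '0.004 0 0 0 0 0 0;0.004 0 0 0 0 0 0;0.004 0 0 0 0 0 0;0.004 0 0 0 0 0 0;0.002 0 0 0 0 0 0;0 0 0 0 0 0 0;0 0 0 0 0 0 0'; python3 -m inch '-0.03 0 0 0 0 0 0;-0.035 0 0 0 0 0 0;0 0 0 0 0 0 0;0 0 0 0 0 0 0;0 0 -0.035 0 0 0 0;0 0 -0.035 0 0 0 0;0 0 -0.035 0 0 0 0;0 0 -0.035 0 0 0 0;0 0 -0.03 0 0 0 0;-0.02 0 0 0 0 0 0;0 0 0 0 0 0 0'
python3 - <<'E'
from h import *
im=snap('wrist','wrist15')
cv2.imwrite('pics/w15c.png',cv2.resize(im[0:160,160:400,::-1],None,fx=3.3,fy=3.3,interpolation=cv2.INTER_CUBIC))
E
```

```text
time_s: 25.87
tcp_pos: [0.5008, -0.2406, 0.0295]
eef_rot: [180.0, 0.1, -53.8]
contact_force: [-2.5, 7.7, 2.5]
gripper_width: 0.0006
time_s: 26.78
tcp_pos: [0.452, -0.1722, 0.2023]
eef_rot: [-179.7, -0.2, -53.8]
contact_force: [-0.7, -0.4, -0.5]
gripper_width: 0.0004
```

View pics/w15c.png

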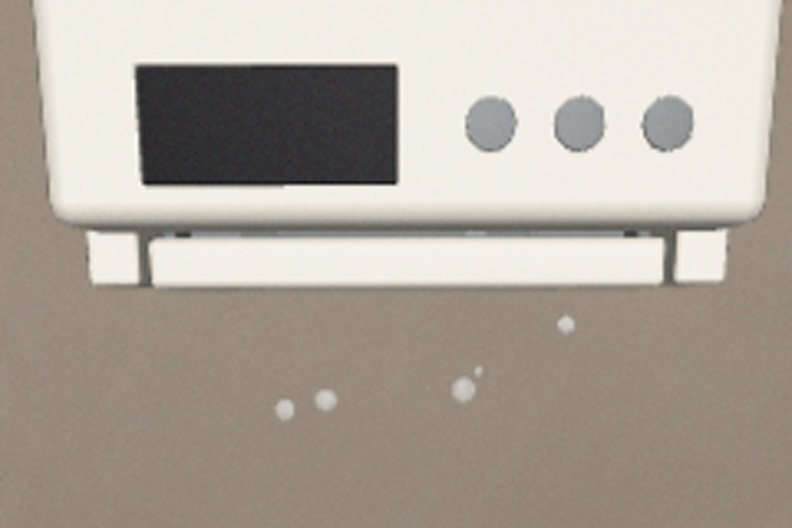

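```bash
python3 - <<'E'
from h import *
snap('top','top16'); snap('scene','scene16')
P=params('wrist'); X=np.array([.591,-.807]);Y=np.array([.807,.591])
q={n:at_z('',(160+u/3.3,v/3.3),z,P)[:2] for n,u,v,z in [('front in top L',163,425,.049),('front in R',652,425,.049),('plate FL',249,403,.020),('plate FR',532,403,.020),('bar near',389,357,.039),('bar top left',368,357,.039),('bar r',408,357,.039)]}
o=(q['front in top L']+q['front in R'])/2
for k,v in q.items(): print(k,'drawer_in x,y',((v-o)@X-.034).round(4),((v-o)@Y).round(4))
E
```

```text
front in top L drawer_in x,y -0.034 0.0633
front in R drawer_in x,y -0.034 -0.0633
plate FL drawer_in x,y -0.0309 0.0445
plate FR drawer_in x,y -0.0308 -0.0353
bar near drawer_in x,y -0.0175 0.0048
bar top left drawer_in x,y -0.0175 0.0103
bar r drawer_in x,y -0.0175 -0.0002
```

View pics/top16.png

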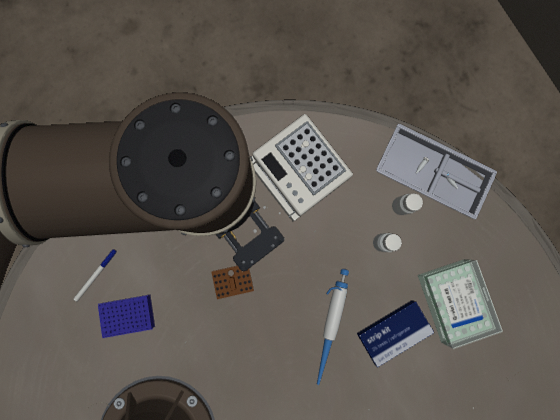

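View pics/scene16.png

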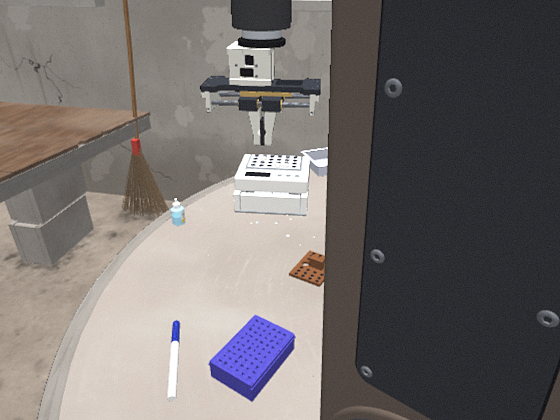

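Before the final push, the plate's front edge measured x = -31 mm and y = +4.7 mm in the drawer frame, which is where it should be over the peg. The drawer is now flush, the bottles stand where they were (pixels 411,204; 390,242; 178,212), and the arm is clear.

```bash
python3 - <<'E'
from h import *
print(r.close_job())
E
```

```text
the job is handed in; nothing more can be done
None
```

The aluminium plate is in the drawer, over the peg, and the drawer is shut and latched. I handed the job in at about 27 s of the 67 s limit.

**What I did:** I pushed the front in about 7 mm (roughly 7 N) and the drawer sprang out 41 mm. I hooked it open to about 80 mm and gripped the aluminium plate; the brown look-alike was left where it was. I lowered the plate with the peg in view through its hole, felt the floor at about 7 N, and let go.

**What went wrong:** My first closing push, made in small steps, did not latch. The drawer sprang out about 40 mm again with the plate still in place. One continuous push to the same depth (about 8 N) then held it.

**Last checks:**
- **Drawer:** in the last wrist picture the front is flush with the plinth to within about 1 mm.
- **Plate:** I last saw it after the failed push, lying square in the drawer. Its edges put it about 1 mm along and 5 mm across from the drawer's centre, which fits the peg. It can't be seen with the drawer shut, so I have not checked it since the final push.
- **Bottles:** both white bottles and the dropper look unmoved and upright.
- **Cameras:** the top and wrist cameras disagreed by up to about 3.5 mm. I settled this by measuring the hole and the peg with the wrist camera alone.

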